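# Inspect a filled loss on a small painting with the hand microscope

### The arm

A 6-joint arm with a two-finger parallel gripper is mounted at the origin on the work surface. World frame = base frame: x ahead of the robot, y to its left, z up, the work surface at z = 0. Lengths are in m, angles in rad, forces in N, time in s.
With the tool pointing down it reaches from about 0.35 to 0.975 m from the base axis. Payload 4.9 kg.
Tool frame: the origin (TCP) lies at the very end of the fingers, on their centre line; the grasp point (between the pads) lies 19 mm behind it; z points along the fingers, y is the line along which they close (so a half turn about z gives the same grasp; the last joint's range is limited). The gripper opens to 85 mm and grips with 20 to 120 N. Pads are 22 mm wide; open, the fingers measure 114 mm over their backs; the gripper's body (76 mm by 85 mm) begins 54 mm behind the grasp point. The pads swing forward as they close: fully open they stand 13 mm farther back than shut.
Start: joints at [-1.421, 0.053, 1.613, -0, 1.476, -0.119], TCP at [0.166, -0.603, 0.204] pointing down, gripper open.
Joint ranges: [-3.01, 3.01], [-1.01, 2.22], [0.06, 2.58], [-1.02, 4.17], [0.09, 2.62], [-3.14, 3.14]. Speed limits (rad/s): [2.57, 2.57, 3.14, 3.14, 3.14, 3.14].

### API

Orientations are given as a rotation vector (axis times angle).
In Python, from station import ctrl, imaging gives the robot as it stands.
- The arm moves only by the tool play_rows, never from a script. Its argument "series" is a list of rows, each a list of 3 entries, a list of its own where there are three numbers: the opening, from 0 (shut) to 1 (fully open), then the shift along the tool's x, y, z each as a share of 0.05 m, from -1 to 1, then the turn, a rotation vector about the tool's x, y, z each as a share of 8 degrees, from -1 to 1. In form: [[grip, [dx, dy, dz], [ax, ay, az]], ...]. A call has 1 to 8 rows; each row shifts and turns the commanded pose from where the row before left it, along the tool's axes as they then stand; what a row does not reach is not made up. A row lasts 1/8 s, in which the tool goes at most 62.5 mm and 10.7 degrees, less where a joint would pass 70% of its speed; a pose out of reach is approached as far as the arm can. A call with a number of a shift or a turn outside -1 to 1 is refused whole. A call with a gripper value outside its range is refused whole. The fingers move at their own pace and stop on an object; "force" is the grip in N (left out, the last holds). Time passes only in rows, so rows that do not move let the fingers close. It gives the time, the measured TCP pose, the force, the opening and the grip force at its end, in the units of the state.
- ctrl.get_obs(): the state, without advancing time (a new reading comes with each control period).
- imaging.get_image(name): name is "scene" or "top" or "wrist"; returns a dict with "color" (384x512x3 uint8, blue, green, red), "fx", "fy", "cx", "cy" (pixels), "D" ([k1, k2, p1, p2, k3] as OpenCV has them; the pictures are not rectified), "extrinsics" (4x4, takes a point from world to camera coordinates); the wrist camera has in their place "hand_eye" (4x4, takes a point from camera to tool coordinates, whose origin is the TCP and whose axes are the flange's). Camera axes: x right, y down, z forward; pixel columns grow to the right and rows downward; lengths in m; the calibration is good to about 2 mm. A picture is of the moment at which its call begins: read the wrist's pose just before it. There is no depth.
- ctrl.finish_job(): hands the job in; it is judged then, once.
The state is a dict: "t": time; "q": joint angles; "dq": joint speeds; "effort": joint torques, N m; "tool_pos": TCP position; "tool_rot": TCP orientation; "contact_force": force on the tool from outside, world axes, zero at the start; "wrist_torque": the same for the moment, N m; "opening": finger opening in m; "grip_force": force on a finger pad.
Only numpy, scipy, OpenCV 4.12 (cv2) and the standard library are available. Lean on these libraries where they do the work, as an engineer would, in place of code of your own. Each camera call takes 0.05 s, during which the arm holds its last target. There are 200 camera calls.

### The job

Lift the lid of the painting's travelling case and bring it gently back onto its stop, then take the hand microscope out of its holder and hold it on the painting: upright, its clear nose flat on the paint and centred over the round white fill (not the long narrow one), its flat sides parallel to the panel's edges (any way round), with a light push of about 3 N. Finish while still holding it there; the lid stays open, the painting must never be pressed hard, and the jar, the vial, the brush and the steel tray stay where they are.

Things in the scene. Friction and masses are not known exactly. Their poses are not given: they have to be found in the camera images.
- lid (a joint): Angle of the case's hinged lid, rad: 0 = shut, grows as it opens upward, 1.75 (just past upright) = back on the stop of its hinges, where it stays by its own weight. Released below about 1.4 it falls shut. The lid weighs about 0.4 kg.
- lid_handle (a point): Centre of the lid's pull bar: a round steel bar 10 mm thick, 90 mm long, parallel to the hinge, on two arms 42 mm out in front of the lid's front edge and 51 mm above the table while the lid is shut. Its y axis runs along the bar; its x axis points from the bar to the hinge when shut (it turns with the lid). The case is a fixed wooden tray, 180 mm (hinge to front) x 220 mm, walls 45 mm high and 9 mm thick; the lid is a 180 x 220 x 12 mm board that covers it.
- lid_hinge (a point): Middle of the hinge line, on the top rear edge of the case, 45 mm above the table; the bar moves in an arc about it, from 222 mm in front of it to above it. The hinge line is along this point's y axis.
- panel: The small painting on wood lying face up in the case, a dark seascape with two white fills. Origin: centre of the painted face, 34 mm above the table and 11 mm below the rim of the case. 140 mm along its x axis (which points to the hinge), 180 mm along its y axis, z up. It lies on soft foam and goes straight down about 1.25 mm per newton of push, 12 mm at most. Before the lid is opened it lies hidden under it.
- fill_spot (a point): Centre of the round white chalk fill in the paint, 14 mm across, at the level of the painted face, in the half of the picture away from the hinge. (The other white fill, not listed, is a strip 30 x 5 mm nearer the hinge.)
- scope: The hand microscope, loose, about 0.16 kg, 116 mm tall, standing upright in its holder. Origin: centre of the flat end of its nose, which stands 12 mm above the table; z up along the instrument. From the bottom: clear round nose 28 mm across, up to 30 mm; black focus ring 34 mm across, up to 40 mm; white flat-sided body 40 mm along its x axis (grey button on the -x side) and 30 mm along its y axis, up to 112 mm; a small black cap, 18 mm across and 4 mm high, on top.
- scope_center (a point): Point on the microscope's axis half-way up, 58 mm above the end of the nose (70 mm above the table in the holder); the flat-sided body is best gripped by its upper half, 15 to 35 mm above this point. Axes as for the microscope.
- scope_nose (a point): Centre of the flat end of the microscope's nose (same point as the microscope's origin).
- holder: The microscope's fixed black holder: a round foot 80 mm across and 12 mm thick with a cup on it, 40 mm outside, 34 mm inside, 26 mm deep, rim 38 mm above the table; the nose stands in it with 3 mm play all round, so the microscope must go straight up at least 30 mm. Origin: centre of its underside.
- jar: Bystander: clear glass jar with a white lid, 60 mm across, 85 mm tall. Origin: centre of its underside.
- vial: Bystander: small amber bottle with a white cap, 34 mm across, 60 mm tall. Origin: centre of its underside.
- brush: Bystander: brush 180 mm long lying on the table. Origin near its middle.
- tray: Bystander: shallow open steel tray, 90 x 140 x 22 mm. Origin: centre of its underside.
Not all that is in view belongs to the job. What is shaped like the scope but green or red is not meant.

How it is judged:
By the outcome, as a careful person would: the job done as asked, in the order asked, and still so for the second after the job is handed in, while the arm keeps its last pose, push and grip.
It also fails if it takes over 54 s, if anything falls off the work surface, if the arm or the gripper's body presses on something with over 40 N, if the wrist force passes 120 N, or if a joint passes its speed limit or range.

## Working session

There is one attempt and no reset: what is moved stays moved. The work goes in short steps, Python scripts to look and compute and a tool call to move; the robot and the scene stay as the last step left them, time stands still between calls to the robot, and variables do not carry over. Pictures are saved under pics/ and viewed, at most 10 in all, crops included, and the job is handed in when it is done.

Besides the shell and the picture viewer there is one more tool, called after ">>>" as name([rows], argument=value, ...), one row to a line, values as JSON. play_rows: Moves the arm, as the interface text tells. Shift numbers are shares of 0.05 m and turn numbers shares of 8 degrees, none past 1 either way. Its arguments: {"type":"object","properties":{"series":{"type":"array"},"force":{"type":"number"}},"required":["series"]}

```bash
ls; mkdir -p pics; cat > h.py <<'E'
import numpy as np, cv2
from scipy.spatial.transform import Rotation as R
from station import ctrl, imaging
def cam(name):
    o=ctrl.get_obs(); d=imaging.get_image(name)
    K=np.array([[d['fx'],0,d['cx']],[0,d['fy'],d['cy']],[0,0,1.]])
    if name=='wrist':
        T=np.eye(4);T[:3,:3]=R.from_rotvec(o['tool_rot']).as_matrix();T[:3,3]=o['tool_pos']
        E=T@np.array(d['hand_eye'])
    else: E=np.linalg.inv(np.array(d['extrinsics']))
    return d['color'],K,np.array(d['D'],float),E,o
def rays(c,px):
    _,K,D,E,_=c
    u=cv2.undistortPoints(np.array(px,float).reshape(-1,1,2),K,D).reshape(-1,2)
    v=np.c_[u,np.ones(len(u))]@E[:3,:3].T
    return E[:3,3],v
def onz(c,px,z):
    o,v=rays(c,px); return o+v*((z-o[2])/v[:,2])[:,None]
def proj(c,P):
    _,K,D,E,_=c; W=np.linalg.inv(E)
    return cv2.projectPoints(np.array(P,float).reshape(-1,1,3),cv2.Rodrigues(W[:3,:3])[0],W[:3,3],K,D)[0].reshape(-1,2)
E
python3 - <<'E'
from h import *
o=ctrl.get_obs(); print(o)
for n in['scene','top']:
    c=cam(n); cv2.imwrite(f'pics/{n}0.png',c[0]); print(n,c[3].round(3).tolist())
d=imaging.get_image('wrist'); print(np.round(d['hand_eye'],3).tolist(),d['fx'])
E
```

```text
pics
{'t': 0.0, 'q': array([-1.42100119e+00,  5.33524255e-02,  1.61428644e+00,  3.06325933e-05,
        1.47600213e+00, -1.18999313e-01]), 'dq': array([ 1.19741045e-03,  1.53473995e-05,  1.22662660e-03,  2.28685030e-04,
        6.20243737e-04, -3.12187507e-04]), 'effort': array([ 1.99771762e-05, -3.93683231e+01, -3.70174563e+01, -8.63173204e-05,
        7.13426038e-03,  4.31440526e-06]), 'tool_pos': array([ 0.16588931, -0.60188246,  0.20267034]), 'tool_rot': array([-3.11123318e+00, -4.20672358e-01,  1.64880229e-06]), 'contact_force': array([-0.42627061, -0.57031933, -0.30457346]), 'wrist_torque': array([-0.01657926, -0.04919692,  0.05977098]), 'grip_force': 0.0, 'opening': 0.08558496533319124}
scene [[-0.44, 0.512, -0.738, 1.357], [0.898, 0.258, -0.356, 0.322], [0.009, -0.819, -0.573, 0.723], [0.0, 0.0, 0.0, 1.0]]
top [[0.025, -0.995, 0.093, 0.433], [-1.0, -0.026, -0.009, -0.087], [0.011, -0.092, -0.996, 1.069], [0.0, 0.0, 0.0, 1.0]]
[[0.0, -0.965, -0.262, 0.067], [1.0, 0.0, 0.0, 0.0], [-0.0, -0.262, 0.965, -0.17], [0.0, 0.0, 0.0, 1.0]] 333.52048081115527
```

View pics/scene0.png

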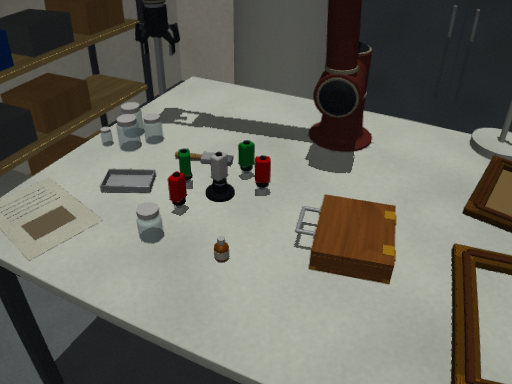

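View pics/top0.png

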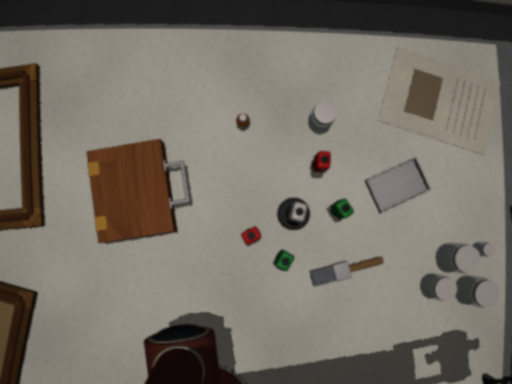

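The scene view shows the case on the right with its handle at (308,220), and the white scope in its holder at (219,180) among red and green decoys. In the top view the lid spans (88..176,140..242), the bar is near (184,184) with the hinge to the left, and the scope is at (296,211).

```bash
python3 - <<'E'
from h import *
c=cam('top'); im=c[0]
hsv=cv2.cvtColor(im,cv2.COLOR_BGR2HSV)
m=((hsv[...,1]>90)&(hsv[...,0]<25)).astype(np.uint8); m[:,:70]=0; m[:,200:]=0; m[:120]=0;m[260:]=0
cn=max(cv2.findContours(m,0,2)[0],key=cv2.contourArea); r=cv2.minAreaRect(cn); b=cv2.boxPoints(r); print('lid px',r)
w=onz(c,b,.055); print(w.round(4)); print(w.mean(0))
for n in [cv2.approxPolyDP(cn,6,True).reshape(-1,2)]: print(n.tolist(), onz(c,n,.057).round(4).tolist())
# handle zoom and scope zoom
A=cv2.resize(im[130:250,80:200],None,fx=4,fy=4,interpolation=2); B=cv2.resize(im[180:245,260:330],None,fx=5,fy=5,interpolation=2)
H=max(A.shape[0],B.shape[0]); A=cv2.copyMakeBorder(A,0,H-A.shape[0],0,0,0);B=cv2.copyMakeBorder(B,0,H-B.shape[0],0,0,0)
cv2.imwrite('pics/z1.png',np.hstack([A,B[:,:310]]))
# scope body: bright region near
s=im[185:240,265:330].min(axis=2); 
g=(s>150).astype(np.uint8)
print(np.unique(s,return_counts=False)[-5:])
E
```

```text
lid px ((130.20587158203125, 190.82351684570312), (94.55386352539062, 79.56715393066406), 81.67434692382812)
[[0.615  0.3061 0.055 ]
 [0.6463 0.1177 0.055 ]
 [0.4284 0.0761 0.055 ]
 [0.3957 0.26   0.055 ]]
[0.52133935 0.18998555 0.055     ]
[[160, 140], [87, 152], [100, 242], [176, 230]] [[0.6416, 0.1236, 0.057], [0.6095, 0.2976, 0.057], [0.3991, 0.2539, 0.057], [0.4326, 0.0769, 0.057]]
[141 143 145 146 149]
```

View pics/z1.png

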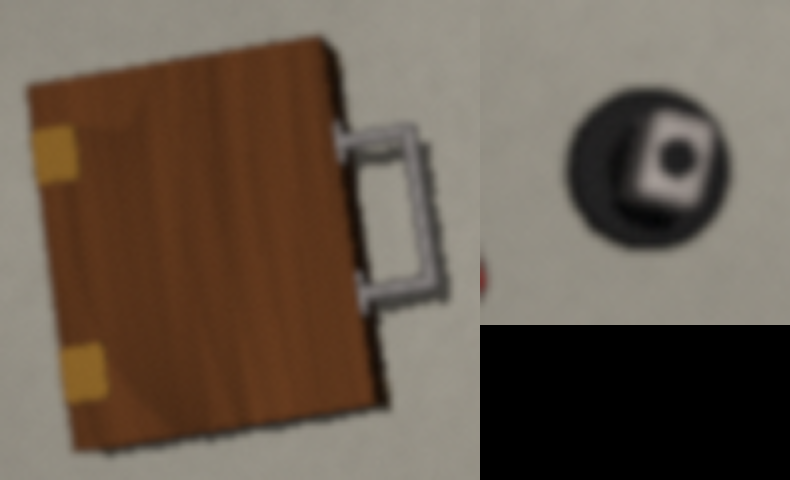

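The zoomed view shows the bar from (182.5,161) to (188,202) in full-image pixels. The scope's top face is turned about 15°, with its cap centre near (300,211).

```bash
cat >> h.py <<'E'
def Rd(psi): # tool down, tool x at yaw psi deg
    return R.from_euler('z',psi,degrees=True)*R.from_euler('x',180,degrees=True)
def to(pos,psi,o=None):
    """total shift (shares of .05 m, current tool axes) and turn (shares of 8 deg) to reach pos/psi"""
    o=o or ctrl.get_obs(); Rc=R.from_rotvec(o['tool_rot'])
    s=Rc.inv().apply(np.array(pos)-o['tool_pos'])/.05
    a=min((np.degrees((Rc.inv()*Rd(p)).as_rotvec()) for p in(psi,psi+180)),key=np.linalg.norm)/8
    print('t%.2f shift'%o['t'],s.round(3).tolist(),'turn',a.round(3).tolist()); return s,a
E
python3 - <<'E'
from h import *
c=cam('top')
b=onz(c,[[182.7,161.5],[187.7,202.5]],.051); print('bar',b.round(4).tolist(),b.mean(0).round(4))
d=b[0]-b[1]; print('psi bar',np.degrees(np.arctan2(d[1],d[0])))
k=[[260+(x-480)/5,180+y/5] for x,y in [(655,110),(717,125),(690,210),(632,190),(680,158)]]
w=onz(c,k,.124); print(w.round(4).tolist())
s,a=to([.545,.045,.20],11.5)
E
```

```text
bar [[0.5928, 0.0686, 0.051], [0.497, 0.0531, 0.051]] [0.5449 0.0608 0.051 ]
psi bar 9.23603661389323
[[0.4996, -0.1881, 0.124], [0.4938, -0.2151, 0.124], [0.4569, -0.204, 0.124], [0.4648, -0.1788, 0.124], [0.4791, -0.1993, 0.124]]
t0.25 shift [10.747, -10.466, 0.078] turn [-0.007, -0.001, 0.488]
```

>>> play_rows([
  [1,[0.77,-0.75,0],[0,0,0]],
  [1,[0.77,-0.75,0],[0,0,0]],
  [1,[0.77,-0.75,0],[0,0,0]],
  [1,[0.77,-0.75,0],[0,0,0]],
  [1,[0.77,-0.75,0],[0,0,0]],
  [1,[0.77,-0.75,0],[0,0,0]],
  [1,[0.77,-0.75,0],[0,0,0]],
  [1,[0.77,-0.75,0],[0,0,0]],
])

```text
t: 1.25
tool_pos: [0.3838, -0.2299, 0.204]
tool_rot: [3.113, 0.42, 0.001]
contact_force: [0.5, -0.4, -1.0]
opening: 0.0854
grip_force: 0.0
```

>>> play_rows([
  [0.5,[0.77,-0.75,0],[0,0,0]],
  [0.3,[0.77,-0.75,0],[0,0,0]],
  [0.3,[0.77,-0.75,0],[0,0,0]],
  [0.3,[0.77,-0.75,0],[0,0,0]],
  [0.3,[0.77,-0.75,0],[0,0,0]],
  [0.3,[0.77,-0.75,0],[0,0,0.5]],
  [0.3,[0,0,0],[0,0,0]],
  [0.3,[0,0,0],[0,0,0]],
])

```text
t: 2.25
tool_pos: [0.5459, 0.0466, 0.2036]
tool_rot: [3.126, 0.313, -0.001]
contact_force: [-0.4, -0.4, -0.3]
opening: 0.0259
grip_force: 0.0
```

```bash
python3 - <<'E'
from h import *
c=cam('wrist'); o=c[4]; print(o['tool_pos'],o['opening'],o['contact_force'])
cv2.imwrite('pics/w1.png',c[0]); np.save('w1E.npy',c[3])
print('pred bar',proj(c,[[.5928,.0686,.051],[.497,.0531,.051]]).round(0).tolist())
to([.545,.06,.15],10.5)
E
```

```text
[0.54587842 0.0466156  0.2036079 ] 0.025886427593153825 [-0.41277237 -0.3757804  -0.2924806 ]
pred bar [[240.0, 123.0], [237.0, 219.0]]
t2.30 shift [0.04, -0.276, 1.074] turn [0.002, 0.004, 0.11]
```

View pics/w1.png

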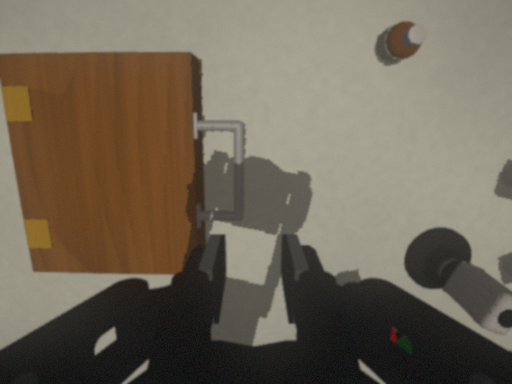

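The wrist picture shows the bar from (240,124) to (238,218), as predicted, and the lid's front top edge at x≈192, so the bar's position is confirmed.

```bash
python3 - <<'E'
from h import *
c=cam('wrist'); im=c[0]
g=cv2.cvtColor(im,cv2.COLOR_BGR2GRAY)
hsv=cv2.cvtColor(im,cv2.COLOR_BGR2HSV)
m=((hsv[...,1]>110)&(hsv[...,0]<20)&(hsv[...,2]>60)).astype(np.uint8); m[:,215:]=0; m[280:]=0
# front top edge: last lid column per row
L=[]
for r in range(65,262,6):
    x=np.where(m[r])[0]
    if len(x): L.append((x.max(),r))
L=np.array(L); f=np.polyfit(L[:,1],L[:,0],1); print('edge fit',f)
p=onz(c,[[np.polyval(f,60),60],[np.polyval(f,265),265]],.057); d=p[0]-p[1]; print('edge',p.round(4).tolist(),np.degrees(np.arctan2(d[1],d[0])))
T=[]
for r in range(130,158,3):
    row=g[r,222:256].astype(float); k=np.argmax(np.abs(row-np.median(row))); T.append((222+k,r,row.min(),row.max()))
print(T[::4])
bb=onz(c,[[240,124],[238,218]],.051); d=bb[0]-bb[1]; print('bar',bb.round(4).tolist(),bb.mean(0),np.linalg.norm(d),np.degrees(np.arctan2(d[1],d[0])))
to([.5449,.0608,.032],12)
E
```

```text
edge fit [6.12745098e-03 1.92680147e+02]
edge [[0.639, 0.1195, 0.057], [0.4404, 0.0876, 0.057]] 9.136969209699476
[(np.int64(254), 130, np.float64(99.0), np.float64(164.0)), (np.int64(242), 142, np.float64(105.0), np.float64(163.0)), (np.int64(222), 154, np.float64(92.0), np.float64(162.0))]
bar [[0.5915, 0.0679, 0.051], [0.4985, 0.0522, 0.051]] [0.54504173 0.06003292 0.051     ] 0.09429977860406281 9.574194256360423
t2.35 shift [0.042, -0.298, 3.437] turn [0.002, 0.002, -0.083]
```

>>> play_rows([
  [0.3,[0.04,-0.28,0.4],[0,0,0.24]],
  [0.3,[0,0,0.8],[0,0,0]],
  [0.3,[0,0,0.8],[0,0,0]],
  [0.3,[0,0,0.8],[0,0,0]],
  [0.3,[0,0,0.5],[0,0,0]],
  [0.3,[0,0,0.14],[0,0,0]],
  [0.3,[0,0,0],[0,0,0]],
  [0.3,[0,0,0],[0,0,0]],
])

```text
t: 3.35
tool_pos: [0.5467, 0.0605, 0.0337]
tool_rot: [3.131, 0.259, 0.005]
contact_force: [-0.2, -0.3, -0.6]
opening: 0.0254
grip_force: 0.0
```

>>> play_rows([
  [0,[0,0,0],[0,0,0]],
  [0,[0,0,0],[0,0,0]],
  [0,[0,0,0],[0,0,0]],
  [0,[0,0,0],[0,0,0]],
], force=25)

```text
t: 3.85
tool_pos: [0.5454, 0.0609, 0.0319]
tool_rot: [3.131, 0.26, 0.0]
contact_force: [0.0, 0.2, -0.5]
opening: -0.0001
grip_force: 0.0
```

```bash
python3 - <<'E'
from h import *
o=ctrl.get_obs(); print(o['tool_pos'],o['opening'],o['contact_force'],o['grip_force']); to([.545,.0603,.032],9.4)
a=np.linspace(0,1.75,13)
P=np.c_[-.222*np.cos(a)+.222, .222*np.sin(a)]/.05  # along u, up ; tool y=-u, z=-up
d=np.diff(P,axis=0); print((-d).round(2).tolist(), np.linalg.norm(d,axis=1)[0]*.05)
E
```

```text
[0.54539355 0.0609317  0.03194425] -0.00011787477651926025 [ 0.04955182  0.23471855 -0.53412423] 0.0
t3.85 shift [-0.01, 0.011, -0.001] turn [0.0, -0.0, 0.011]
[[-0.05, -0.65], [-0.14, -0.63], [-0.23, -0.6], [-0.32, -0.56], [-0.39, -0.51], [-0.47, -0.45], [-0.53, -0.38], [-0.57, -0.3], [-0.61, -0.21], [-0.64, -0.12], [-0.65, -0.03], [-0.64, 0.07]] 0.032346318841719866
```

The fingers shut on nothing, so I'll look.

```bash
python3 - <<'E'
from h import *
c=cam('wrist'); s=cam('scene')
cv2.imwrite('pics/m1.png',np.hstack([cv2.resize(c[0][:,100:400],(400,512)),cv2.resize(s[0][170:290,280:374],(400,512))]))
print('grasp pt in scene crop',[( (p-[280,170])*512/120).round().tolist() for p in proj(s,[[.545,.0603,.051]])])
print('pred wrist',[((p-[100,0])*400/300).round().tolist() for p in proj(c,[[.545,.0603,.051]])])
E
```

```text
grasp pt in scene crop [[81.0, 204.0]]
pred wrist [[206.0, 329.0]]
```

View pics/m1.png

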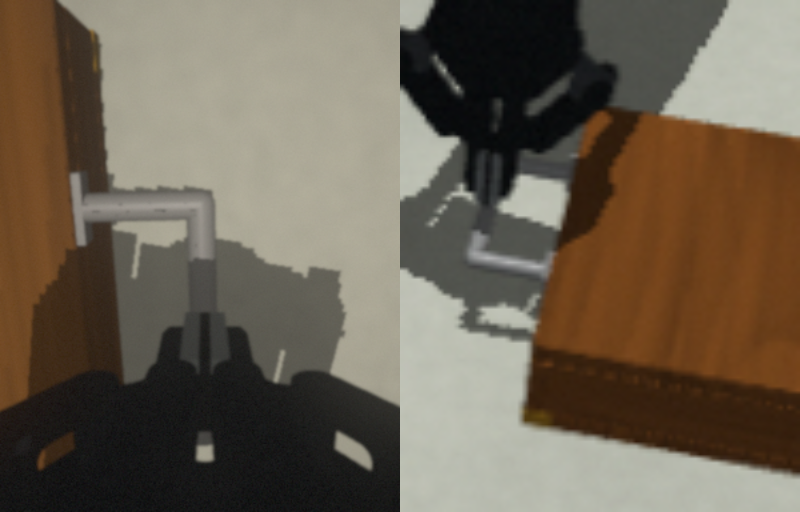

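The wrist half shows the shut fingertips ending at (205,312), directly over the bar. In the scene half the tips end at (487,204), where the bar begins, so they may sit above it. I'll compare against the projected tip positions.

```bash
python3 - <<'E'
from h import *
s=cam('scene'); c=cam('wrist'); o=c[4]; t=o['tool_pos']
X=R.from_rotvec(o['tool_rot']).as_matrix()[:,0]
for z in(.032,.042,.051,.057,.065,.08):
    P=[[t[0],t[1],z],[t[0]+.011*X[0],t[1]+.011*X[1],z]]
    print(z,'scene',((proj(s,P)-[280,170])*512/120+[400,0]).round().tolist(),'wrist',((proj(c,P)-[100,0])*np.array([400/300,512/384])).round().tolist())
q=[[.545+.045*k*.986,.0603+.045*k*.163,.051] for k in(-1,0,1)]
print('bar',((proj(s,q)-[280,170])*512/120+[400,0]).round().tolist(),((proj(c,q)-[100,0])*4/3).round().tolist())
A=cv2.resize(c[0][190:290,190:330],(700,500),interpolation=2); cv2.imwrite('pics/m2.png',A)
E
```

```text
0.032 scene [[479.0, 231.0], [475.0, 242.0]] wrist [[204.0, 309.0], [204.0, 283.0]]
0.042 scene [[481.0, 217.0], [477.0, 229.0]] wrist [[204.0, 318.0], [204.0, 291.0]]
0.051 scene [[482.0, 204.0], [478.0, 216.0]] wrist [[204.0, 328.0], [204.0, 300.0]]
0.057 scene [[482.0, 196.0], [478.0, 208.0]] wrist [[204.0, 335.0], [204.0, 305.0]]
0.065 scene [[484.0, 184.0], [480.0, 196.0]] wrist [[204.0, 345.0], [204.0, 314.0]]
0.08 scene [[485.0, 163.0], [481.0, 175.0]] wrist [[204.0, 366.0], [204.0, 333.0]]
bar [[497.0, 157.0], [481.0, 204.0], [464.0, 253.0]] [[205.0, 433.0], [205.0, 329.0], [206.0, 207.0]]
```

View pics/m2.png

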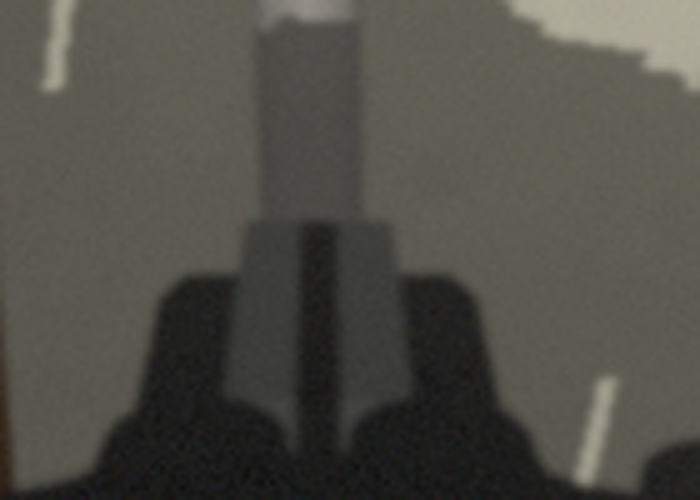

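Both views put the real fingertips at z≈0.06, about 27 mm short of the stated TCP and just above the bar. Going 25 mm lower is safe either way, so I'll reopen, descend and grip.

>>> play_rows([
  [0.3,[0,0,0],[0,0,0]],
  [0.3,[0,0,0],[0,0,0]],
  [0.3,[0,0,0],[0,0,0]],
  [0.3,[0,0,0.2],[0,0,0]],
  [0.3,[0,0,0.2],[0,0,0]],
  [0.3,[0,0,0.1],[0,0,0]],
  [0.3,[0,0,0],[0,0,0]],
])

```text
t: 4.92
tool_pos: [0.5447, 0.0609, 0.006]
tool_rot: [-3.131, -0.26, 0.003]
contact_force: [-0.6, -0.3, 0.0]
opening: 0.0254
grip_force: 0.0
```

>>> play_rows([
  [0,[0,0,0],[0,0,0]],
  [0,[0,0,0],[0,0,0]],
  [0,[0,0,0],[0,0,0]],
  [0,[0,0,0],[0,0,0]],
], force=25)

```text
t: 5.42
tool_pos: [0.5454, 0.0613, 0.007]
tool_rot: [-3.13, -0.26, -0.0]
contact_force: [-0.6, 4.5, -0.5]
opening: 0.0091
grip_force: 24.4
```

The bar is gripped with a 9 mm opening at 25 N. Next come the numbers for the arc.

```bash
python3 - <<'E'
import numpy as np
a=np.r_[np.linspace(0,1.5,19)[:-1],np.linspace(1.5,1.76,7)]; b=a+.027; r=.2221
P=np.c_[-r*np.cos(b), r*np.sin(b)]/.05
d=-np.diff(P,axis=0); print(len(d)); print(d.round(2).tolist()); print(d.sum(0))
E
```

```text
24
[[-0.03, -0.37], [-0.06, -0.37], [-0.09, -0.36], [-0.12, -0.35], [-0.14, -0.34], [-0.17, -0.33], [-0.2, -0.31], [-0.22, -0.29], [-0.25, -0.27], [-0.27, -0.25], [-0.29, -0.23], [-0.31, -0.2], [-0.32, -0.18], [-0.34, -0.15], [-0.35, -0.12], [-0.36, -0.09], [-0.36, -0.06], [-0.37, -0.03], [-0.19, -0.0], [-0.19, 0.0], [-0.19, 0.01], [-0.19, 0.02], [-0.19, 0.03], [-0.19, 0.04]]
[-5.39329319 -4.21866586]
```

>>> play_rows([
  [0,[0,-0.03,-0.37],[0,0,0]],
  [0,[0,-0.06,-0.37],[0,0,0]],
  [0,[0,-0.09,-0.36],[0,0,0]],
  [0,[0,-0.12,-0.35],[0,0,0]],
  [0,[0,-0.14,-0.34],[0,0,0]],
  [0,[0,-0.17,-0.33],[0,0,0]],
])

```text
t: 6.18
tool_pos: [0.5398, 0.0904, 0.1141]
tool_rot: [3.129, 0.259, -0.002]
contact_force: [-1.2, -3.3, -0.8]
opening: 0.009
grip_force: 24.3
```

>>> play_rows([
  [0,[0,-0.2,-0.31],[0,0,0]],
  [0,[0,-0.22,-0.29],[0,0,0]],
  [0,[0,-0.25,-0.27],[0,0,0]],
  [0,[0,-0.27,-0.25],[0,0,0]],
  [0,[0,-0.29,-0.23],[0,0,0]],
  [0,[0,-0.31,-0.2],[0,0,0]],
])

```text
t: 6.92
tool_pos: [0.5265, 0.1653, 0.1936]
tool_rot: [3.126, 0.258, -0.004]
contact_force: [-6.4, -6.7, 4.9]
opening: 0.0089
grip_force: 24.9
```

>>> play_rows([
  [0,[0,-0.32,-0.18],[0,0,0]],
  [0,[0,-0.34,-0.15],[0,0,0]],
  [0,[0,-0.35,-0.12],[0,0,0]],
  [0,[0,-0.36,-0.09],[0,0,0]],
  [0,[0,-0.36,-0.06],[0,0,0]],
  [0,[0,-0.37,-0.03],[0,0,0]],
])

```text
t: 7.68
tool_pos: [0.5079, 0.2715, 0.2247]
tool_rot: [-3.13, -0.261, 0.007]
contact_force: [-9.9, -2.4, 7.7]
opening: 0.0086
grip_force: 25.7
```

>>> play_rows([
  [0,[0,-0.19,0],[0,0,0]],
  [0,[0,-0.19,0],[0,0,0]],
  [0,[0,-0.19,0.01],[0,0,0]],
  [0,[0,-0.19,0.02],[0,0,0]],
])

```text
t: 8.18
tool_pos: [0.501, 0.3092, 0.2223]
tool_rot: [-3.129, -0.262, 0.009]
contact_force: [-10.9, -1.6, 3.1]
opening: 0.0089
grip_force: 25.6
```

>>> play_rows([
  [0,[0,-0.1,0.01],[0,0,0]],
  [0,[0,-0.1,0.02],[0,0,0]],
  [0,[0,0,0],[0,0,0]],
])

```text
t: 8.55
tool_pos: [0.4993, 0.3194, 0.2205]
tool_rot: [-3.129, -0.262, 0.01]
contact_force: [-10.6, -1.0, 5.5]
opening: 0.0088
grip_force: 25.9
```

>>> play_rows([
  [0,[0,-0.06,0.01],[0,0,0]],
  [0,[0,-0.06,0.01],[0,0,0]],
  [0,[0,0,0],[0,0,0]],
])

```text
t: 8.93
tool_pos: [0.4983, 0.3247, 0.2193]
tool_rot: [-3.13, -0.262, 0.01]
contact_force: [-9.7, -2.3, 4.6]
opening: 0.0089
grip_force: 26.0
```

>>> play_rows([
  [0,[0,-0.05,0.01],[0,0,0]],
  [0,[0,0,0],[0,0,0]],
])

```text
t: 9.18
tool_pos: [0.4982, 0.3246, 0.2193]
tool_rot: [3.126, 0.26, -0.01]
contact_force: [-11.2, -10.2, 6.7]
opening: 0.0089
grip_force: 26.3
```

>>> play_rows([
  [0.15,[0,0.03,0],[0,0,0]],
  [0.3,[0,0,0],[0,0,0]],
  [0.3,[0,0,0],[0,0,0]],
  [0.3,[0,0,0],[0,0,0]],
  [0.3,[0,0,-0.3],[0,0,0]],
  [0.3,[0,0,-0.6],[0,0,0]],
  [0.3,[0,0,-0.8],[0,0,0]],
])

```text
t: 10.05
tool_pos: [0.501, 0.3246, 0.3033]
tool_rot: [3.13, 0.259, -0.002]
contact_force: [1.1, 0.5, 0.3]
opening: 0.0256
grip_force: 0.0
```

>>> play_rows([
  [0.6,[0,0.6,-0.3],[0,0,0]],
  [0.6,[0,0.9,0],[0,0,0]],
  [0.6,[0,0.9,0],[0,0,0]],
  [0.6,[0,0.9,0],[0,0,0]],
  [0.6,[0,0.5,0],[0,0,0]],
  [0.6,[0,0,0],[0,0,0]],
  [0.6,[0,0,0],[0,0,0]],
])

```text
t: 10.92
tool_pos: [0.5327, 0.1379, 0.3182]
tool_rot: [-3.13, -0.26, -0.001]
contact_force: [0.3, 0.1, 0.2]
opening: 0.0512
grip_force: 0.0
```

```bash
python3 - <<'E'
from h import *
c=cam('wrist'); print(c[4]['tool_pos'],c[4]['contact_force'],c[4]['opening'])
np.savez('w2.npz',im=c[0],K=c[1],D=c[2],E=c[3])
t=cam('top'); np.savez('t2.npz',im=t[0],K=t[1],D=t[2],E=t[3])
cv2.imwrite('pics/w2.png',np.hstack([c[0][:, :400],t[0][:,60:350]])); print(cv2.imread('pics/w2.png').shape)
E
```

```text
[0.53269616 0.13787638 0.31816092] [0.31246453 0.1448417  0.22197805] 0.05121848828038975
(384, 690, 3)
```

View pics/w2.png

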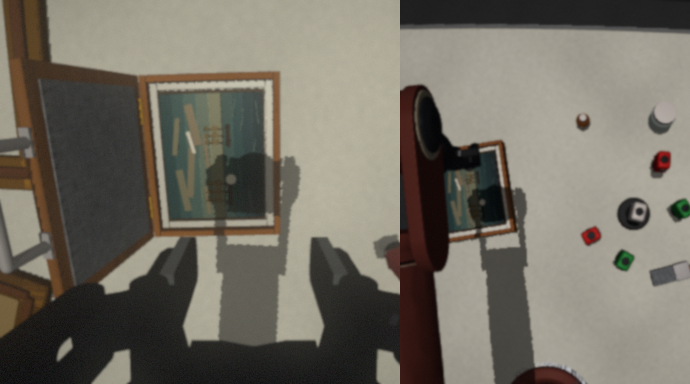

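The wrist view shows the lid back and open, the round fill at (231,179) and the strip fill at (190,142). The panel edges run about (158..266, 88..222).

```bash
python3 - <<'E'
from h import *
z=np.load('w2.npz'); im=z['im']; c=(im,z['K'],z['D'],z['E'],None)
g=cv2.cvtColor(im,cv2.COLOR_BGR2GRAY).astype(float)
p=im[165:193,217:247].astype(float).min(axis=2); q=(p>p.min()+.6*(p.max()-p.min())).astype(np.uint8)
n,l,st,ce=cv2.connectedComponentsWithStats(q); k=1+np.argmax(st[1:,4]); f=ce[k]+[217,165]; print(st[1:],f)
F=onz(c,[f],.034)[0]; print('fill',F)
# case outer front rim (brown) right edge & panel/white edges by gradient
def edge(rows,x0,x1,sgn):
    L=[]
    for r in rows:
        d=np.diff(cv2.GaussianBlur(g[r-1:r+2],(5,1),0)[1,x0:x1])*sgn; L.append((x0+np.argmax(d)+.5,r))
    L=np.array(L); k=np.polyfit(L[:,1],L[:,0],1); e=np.abs(np.polyval(k,L[:,1])-L[:,0]); L=L[e<1.5]; k=np.polyfit(L[:,1],L[:,0],1)
    return k,len(L)
for nm,rows,x0,x1,s,zz in[('rim',range(85,150,3),272,286,1,.045),('paint',range(95,150,3),258,272,1,.034)]:
    k,nn=edge(rows,x0,x1,s); a,b=rows[0],rows[-1]
    P=onz(c,[[np.polyval(k,a),a],[np.polyval(k,b),b]],zz); d=P[0]-P[1]; print(nm,nn,k,P.round(4).tolist(),np.degrees(np.arctan2(d[1],d[0])))
gt=g.T.copy(); g=gt
for nm,rows,x0,x1,s in[('top paint',range(165,262,4),82,95,-1),('toprim',range(160,275,4),66,76,-1)]:
    k,nn=edge(rows,x0,x1,s); a,b=rows[0],rows[-1]
    P=onz(c,[[a,np.polyval(k,a)],[b,np.polyval(k,b)]],.034 if 'p'==nm[4:5] else .045); d=P[0]-P[1]; print(nm,nn,k,P.round(4).tolist(),np.degrees(np.arctan2(d[1],d[0]))-90)
# scope from top
t=cam('top'); h=cv2.cvtColor(t[0],cv2.COLOR_BGR2HSV); s=t[0][190:235,275:325].min(axis=2); m=((s>110)).astype(np.uint8)
yy,xx=np.mgrid[190:235,275:325]; m[(xx-297)**2+(yy-211)**2>14**2]=0
m=cv2.morphologyEx(m,3,np.ones((7,7))); cn=max(cv2.findContours(m,0,2)[0],key=cv2.contourArea).reshape(-1,2)+[275,190]
r=cv2.minAreaRect(cn.astype(np.float32)); b=cv2.boxPoints(r); w=onz(t,b,.124); print('scope',r,w.round(4).tolist(),w.mean(0))
to([.479,-.199,.2],-16)
E
```

```text
[[ 9  9 10 10 81]] [230.51851852 178.82716049]
fill [0.49535898 0.16353359 0.034     ]
rim 22 [8.96718779e-16 2.79500000e+02] [[0.6287, 0.12, 0.045], [0.55, 0.1052, 0.045]] 10.601929272295934
paint 19 [2.28070175e-02 2.61033333e+02] [[0.6136, 0.138, 0.034], [0.5441, 0.1242, 0.034]] 11.288132762687312
top paint 25 [-2.38461538e-02  9.36992308e+01] [[0.5992, 0.266, 0.034], [0.6224, 0.1425, 0.034]] 10.630722397666645
toprim 29 [-2.36453202e-02  7.74004926e+01] [[0.6178, 0.2715, 0.045], [0.6438, 0.1324, 0.045]] 10.59553980808721
scope ((302.4411926269531, 209.23532104492188), (17.947635650634766, 21.585670471191406), 14.03624439239502) [[0.4659, -0.1803, 0.124], [0.5114, -0.1909, 0.124], [0.5029, -0.2288, 0.124], [0.4574, -0.2181, 0.124]] [ 0.48439322 -0.20451823  0.124     ]
t11.07 shift [-2.176, 6.475, 2.35] turn [-0.002, -0.001, 3.196]
```

The fill is at (0.4954, 0.1635) and the panel yaw is about 10.7°. Next I'll move above the scope and look from close by.

>>> play_rows([
  [0.75,[-0.31,0.92,0],[0,0,0]],
  [0.75,[-0.31,0.92,0],[0,0,0]],
  [0.75,[-0.31,0.92,0.2],[0,0,0]],
  [0.75,[-0.31,0.92,0.2],[0,0,0]],
  [0.75,[-0.31,0.92,0.3],[0,0,0]],
  [0.75,[-0.31,0.92,0.3],[0,0,0]],
  [0.75,[-0.31,0.92,0.3],[0,0,0]],
  [0.75,[0,0,0],[0,0,1]],
])

```text
t: 12.08
tool_pos: [0.4775, -0.1998, 0.2504]
tool_rot: [-3.14, -0.03, 0.005]
contact_force: [-0.4, -0.1, -0.2]
opening: 0.0639
grip_force: 0.0
```

>>> play_rows([
  [0.75,[0,0,0],[0,0,1]],
  [0.75,[0,0,0],[0,0,1]],
  [0.75,[0,0,0],[0,0,0.2]],
  [0.75,[0,0,0],[0,0,0]],
  [0.75,[0,0,0],[0,0,0]],
])

```text
t: 12.7
tool_pos: [0.4787, -0.1979, 0.2524]
tool_rot: [-3.111, 0.438, 0.0]
contact_force: [0.2, 0.0, -1.0]
opening: 0.0641
grip_force: 0.0
```

```bash
python3 - <<'E'
from h import *
c=cam('wrist'); print(c[4]['tool_pos'],c[4]['t'])
np.savez('w3.npz',im=c[0],K=c[1],D=c[2],E=c[3])
print(proj(c,[[.479,-.199,.124]]))
cv2.imwrite('pics/w3.png',cv2.resize(c[0],None,fx=1.5,fy=1.5))
to([.479,-.199,.25],-16)
E
```

```text
[ 0.47874515 -0.19793587  0.25240989] 12.7
[[254.18011633 179.60006164]]
t12.75 shift [0.011, 0.018, 0.049] turn [-0.0, -0.0, -0.007]
```

View pics/w3.png

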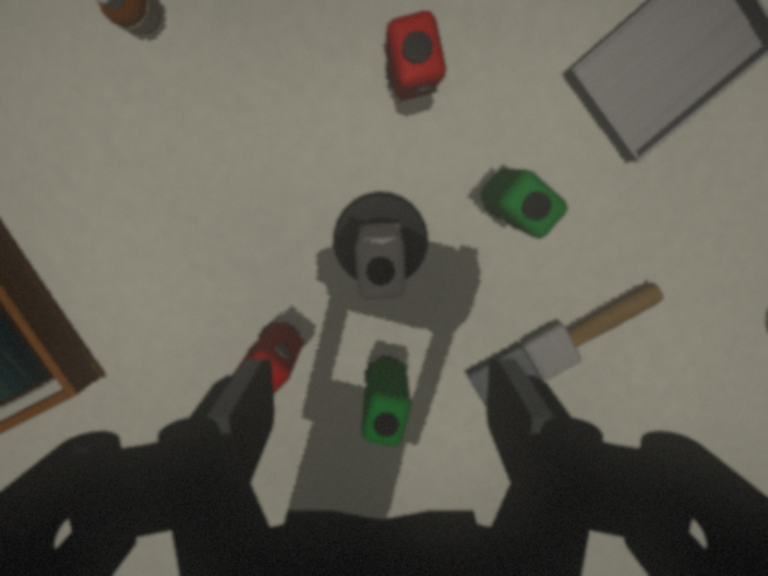

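The cap is at (253,181) in unscaled pixels, the body edges are nearly vertical and so aligned with the tool, and the decoys are clear of the fingers.

```bash
python3 - <<'E'
from h import *
z=np.load('w3.npz'); im=z['im']; c=(im,z['K'],z['D'],z['E'],None)
g=cv2.cvtColor(im,cv2.COLOR_BGR2GRAY)
s=g[165:197,236:272]; m=(s<45).astype(np.uint8); print(s.min(),np.percentile(s,[5,20,50,80]))
n,l,st,ce=cv2.connectedComponentsWithStats(m); k=[i for i in range(1,n) if st[i,4]>60]; print([(st[i].tolist(),(ce[i]+[236,165]).round(1).tolist()) for i in k])
P=onz(c,[[253.3,180.7]],.128)[0]; print('cap',P)
# body side edges (vertical edges x~239 and ~269) rows 165..195
gf=cv2.GaussianBlur(g,(5,5),0).astype(float)
for x0,x1 in((232,246),(262,276)):
    L=np.array([(x0+np.argmax(np.abs(np.diff(gf[r,x0:x1])))+.5,r) for r in range(172,196,2)]); k=np.polyfit(L[:,1],L[:,0],1)
    Q=onz(c,[[np.polyval(k,174),174],[np.polyval(k,194),194]],.124); d=Q[0]-Q[1]; print(L[:,0].tolist(),Q.round(4).tolist(),np.degrees(np.arctan2(d[1],d[0])))
to([P[0],P[1],.052],-16)
E
```

```text
29 [34. 39. 66. 69.]
[([9, 7, 18, 18, 250], [253.3, 180.2])]
cap [ 0.47909492 -0.19818448  0.128     ]
[236.5, 236.5, 244.5, 243.5, 244.5, 244.5, 244.5, 244.5, 235.5, 237.5, 237.5, 236.5] [[0.4872, -0.1895, 0.124], [0.4698, -0.1817, 0.124]] -24.331670381442596
[268.5, 269.5, 268.5, 262.5, 262.5, 262.5, 262.5, 262.5, 270.5, 270.5, 269.5, 268.5] [[0.4811, -0.2105, 0.124], [0.4625, -0.2071, 0.124]] -10.16754629780222
t12.75 shift [0.008, 0.002, 4.009] turn [-0.0, -0.0, -0.007]
```

>>> play_rows([
  [0.75,[0.01,0,0.6],[0,0,0]],
  [0.75,[0,0,0.8],[0,0,0]],
  [0.75,[0,0,0.8],[0,0,0]],
  [0.75,[0,0,0.6],[0,0,0]],
  [0.75,[0,0,0.4],[0,0,0]],
  [0.75,[0,0,0.2],[0,0,0]],
  [0.75,[0,0,0.2],[0,0,0]],
  [0.75,[0,0,0],[0,0,0]],
])

```text
t: 13.75
tool_pos: [0.4791, -0.1983, 0.0723]
tool_rot: [-3.111, 0.44, 0.0]
contact_force: [-0.1, 0.2, 0.8]
opening: 0.0642
grip_force: 0.0
```

>>> play_rows([
  [0.75,[0,0,0.1],[0,0,0]],
  [0.75,[0,0,0.1],[0,0,0]],
  [0.75,[0,0,0.1],[0,0,0]],
  [0.75,[0,0,0.08],[0,0,0]],
  [0.75,[0,0,0],[0,0,0]],
])

```text
t: 14.38
tool_pos: [0.4788, -0.1981, 0.0529]
tool_rot: [-3.11, 0.44, 0.001]
contact_force: [0.1, 0.2, 0.3]
opening: 0.0637
grip_force: 0.0
```

```bash
python3 - <<'E'
from h import *
c=cam('wrist'); s=cam('scene')
cv2.imwrite('pics/w4.png',np.hstack([cv2.resize(c[0][100:384,110:400],(392,384)),cv2.resize(s[0][120:216,165:265],(400,384),interpolation=2)]))
to([.4791,-.1982,.052],-16)
E
```

```text
t14.47 shift [-0.002, -0.002, 0.028] turn [0.0, -0.0, -0.015]
```

View pics/w4.png

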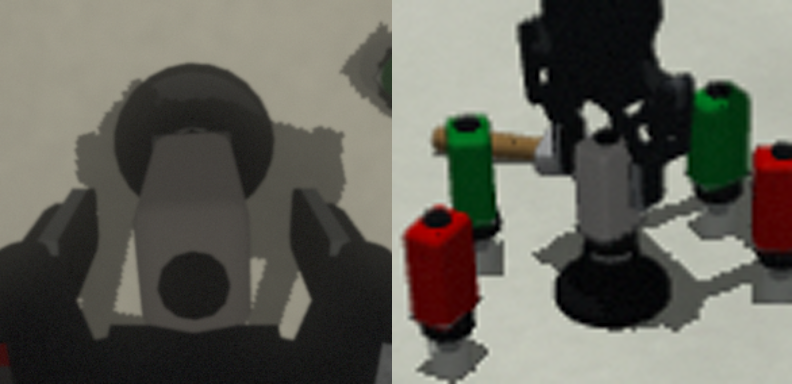

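The scope stands centred between the fingers and the palm is clear above its cap. I'll grip, then lift straight up.

>>> play_rows([
  [0,[0,0,0],[0,0,0]],
  [0,[0,0,0],[0,0,0]],
  [0,[0,0,0],[0,0,0]],
  [0,[0,0,0],[0,0,0]],
  [0,[0,0,0],[0,0,0]],
  [0,[0,0,0],[0,0,0]],
], force=40)

```text
t: 15.22
tool_pos: [0.4794, -0.1985, 0.0538]
tool_rot: [3.11, -0.44, 0.001]
contact_force: [1.2, 0.8, 2.2]
opening: 0.0299
grip_force: 39.0
```

>>> play_rows([
  [0,[0,0,-0.2],[0,0,0]],
  [0,[0,0,-0.4],[0,0,0]],
  [0,[0,0,-0.4],[0,0,0]],
  [0,[0,0,-0.6],[0,0,0]],
  [0,[0,0,-0.8],[0,0,0]],
  [0,[0,0,-0.6],[0,0,0]],
  [0,[0,0,0],[0,0,0]],
  [0,[0,0,0],[0,0,0]],
])

```text
t: 16.23
tool_pos: [0.4783, -0.1978, 0.2017]
tool_rot: [-3.11, 0.44, 0.004]
contact_force: [0.1, 0.0, -1.9]
opening: 0.0299
grip_force: 38.8
```

```bash
python3 - <<'E'
from h import *
c=cam('wrist'); o=c[4]; print(o['tool_pos'],o['opening'],o['grip_force'],o['contact_force'])
print('grasp z of nose if rigid: tcp lift',o['tool_pos'][2]-.0529, 'nose z',.012+o['tool_pos'][2]-.0529)
g=cv2.cvtColor(c[0],cv2.COLOR_BGR2GRAY); np.savez('w5.npz',im=c[0],K=c[1],D=c[2],E=c[3])
# cap blob in tool frame: expected at same place as before, z of cap above TCP = .128-.0529
m=(g[250:384,200:310]<45).astype(np.uint8); 
T=np.eye(4);T[:3,:3]=R.from_rotvec(o['tool_rot']).as_matrix();T[:3,3]=o['tool_pos']
P=T@np.array([0,0,-.075,1]); print('pred cap px',proj(c,[P[:3]]))
hit=g[280:330,230:280]; mm=(hit<45).astype(np.uint8); n,l,st,ce=cv2.connectedComponentsWithStats(mm); print([(st[i].tolist(),(ce[i]+[230,280]).round(1).tolist()) for i in range(1,n) if st[i,4]>50])
to([.4954,.1635,.20],10.7)
E
```

```text
[ 0.47828819 -0.1978242   0.20165505] 0.029874843203079707 38.77294734687894 [ 0.06121419  0.01718021 -1.87126289]
grasp z of nose if rigid: tcp lift 0.14875505109802073 nose z 0.16075505109802074
pred cap px [[253.44635329 314.55786449]]
[([0, 6, 50, 44, 1862], [253.7, 309.1])]
t16.27 shift [-1.671, -7.036, 0.033] turn [-0.012, 0.024, -3.353]
```

>>> play_rows([
  [0,[-0.2,-0.6,0],[0,0,0]],
  [0,[-0.21,-0.9,0],[0,0,0]],
  [0,[-0.21,-0.95,0],[0,0,0]],
  [0,[-0.21,-0.95,0],[0,0,0]],
  [0,[-0.21,-0.95,0],[0,0,0]],
  [0,[-0.21,-0.95,0],[0,0,0]],
  [0,[-0.21,-0.95,0],[0,0,0]],
  [0,[-0.21,-0.78,0],[0,0,0]],
])

```text
t: 17.27
tool_pos: [0.4952, 0.1642, 0.2009]
tool_rot: [3.11, -0.439, -0.006]
contact_force: [0.2, -0.4, -1.5]
opening: 0.0301
grip_force: 38.9
```

>>> play_rows([
  [0,[0,0,0],[0,0,-0.7]],
  [0,[0,0,0],[0,0,-0.9]],
  [0,[0,0,0],[0,0,-0.9]],
  [0,[0,0,0],[0,0,-0.85]],
  [0,[0,0,0],[0,0,0]],
  [0,[0,0,0],[0,0,0]],
])

```text
t: 18.02
tool_pos: [0.4959, 0.1624, 0.2022]
tool_rot: [3.128, 0.29, -0.003]
contact_force: [-0.2, 0.2, -1.6]
opening: 0.03
grip_force: 39.1
```

```bash
python3 - <<'E'
from h import *
to([.4954,.1635,.105],10.7)
c=cam('wrist'); s=cam('scene'); o=c[4]; print(o['tool_pos'],o['contact_force'])
np.savez('w6.npz',im=c[0],K=c[1],D=c[2],E=c[3])
print('fill px',proj(c,[[.4954,.1635,.034]]),proj(s,[[.4954,.1635,.034]]))
cv2.imwrite('pics/w6.png',np.hstack([c[0][:,110:400],cv2.resize(s[0][130:290,265:425],(384,384),interpolation=2)]))
E
```

```text
t18.02 shift [-0.002, -0.023, 1.944] turn [-0.0, 0.015, -0.015]
[0.49591357 0.16242678 0.20217605] [-0.23393478  0.24331456 -1.55792052]
fill px [[251.89019326 171.71112633]] [[345.5305379  223.60482865]]
```

```bash
python3 - <<'E'
from h import *
z=np.load('w6.npz'); im=z['im']; c=(im,z['K'],z['D'],z['E'],None)
print('nose px',proj(c,[[.4959,.1624,.161]]),'ring',proj(c,[[.4959,.1624,.201]]))
m=im.min(axis=2); a=m[150:196,225:280]; print(np.percentile(a,[5,50,90,99]),a.max())
q=(a>.5*(np.median(a)+a.max())).astype(np.uint8); n,l,st,ce=cv2.connectedComponentsWithStats(q)
for i in range(1,n):
    if st[i,4]>25: p=ce[i]+[225,150]; print(st[i].tolist(),p.round(1),onz(c,[p],.034))
# nose bottom by strip print
print(m[100:260:6,253].tolist())
E
```

```text
nose px [[253.02736381 208.66461105]] ring [[253.02747668 230.70312263]]
[ 36.  49.  91. 105.] 111
[0, 0, 20, 17, 258] [232.9 156.6] [[0.50725586 0.18540014 0.034     ]]
[21, 16, 12, 12, 112] [251.8 171.7] [[0.49541377 0.16361221 0.034     ]]
[89, 87, 87, 74, 85, 85, 80, 82, 81, 77, 46, 85, 91, 70, 38, 67, 49, 77, 76, 80, 79, 82, 77, 78, 80, 83, 89]
```

>>> play_rows([
  [0,[0,-0.02,0.3],[0,0,0]],
  [0,[0,0,0.5],[0,0,0]],
  [0,[0,0,0.5],[0,0,0]],
  [0,[0,0,0.5],[0,0,0]],
  [0,[0,0,0.3],[0,0,0]],
  [0,[0,0,0.2],[0,0,0]],
  [0,[0,0,0],[0,0,0]],
  [0,[0,0,0],[0,0,0]],
])

```text
t: 19.12
tool_pos: [0.4971, 0.1637, 0.0894]
tool_rot: [-3.128, -0.292, -0.003]
contact_force: [0.4, 0.5, -2.1]
opening: 0.0301
grip_force: 39.1
```

```bash
python3 - <<'E'
from h import *
c=cam('wrist')
to([.4954,.1636,.075],10.7); print(c[4]['tool_pos'])
F=[];P=[]
for i in range(4):
    cam('wrist'); o=ctrl.get_obs(); F.append(o['contact_force']); P.append(o['tool_pos'])
print(np.round(F,2).tolist(),np.mean(F,0).round(2),np.round(P,4).tolist(),np.mean(P,0).round(4))
E
```

```text
t19.18 shift [-0.036, -0.005, 0.292] turn [0.0, -0.015, -0.003]
[0.49708942 0.16371605 0.08941546]
[[0.03, 0.17, -1.31], [-0.23, 0.46, -0.98], [-0.43, -0.33, -1.08], [0.25, 0.44, -1.02]] [-0.09  0.18 -1.1 ] [[0.4971, 0.1637, 0.0895], [0.497, 0.1637, 0.0894], [0.4969, 0.1637, 0.0893], [0.4968, 0.1636, 0.0891]] [0.497  0.1637 0.0893]
```

>>> play_rows([
  [0,[-0.02,0,0.1],[0,0,0]],
  [0,[0,0,0.06],[0,0,0]],
  [0,[0,0,0.04],[0,0,0]],
  [0,[0,0,0],[0,0,0]],
  [0,[0,0,0],[0,0,0]],
])

```text
t: 20.0
tool_pos: [0.4954, 0.1634, 0.0785]
tool_rot: [-3.128, -0.292, -0.0]
contact_force: [0.5, 0.1, -1.6]
opening: 0.0302
grip_force: 39.1
```

>>> play_rows([
  [0,[0,0,0.04],[0,0,0]],
  [0,[0,0,0],[0,0,0]],
  [0,[0,0,0],[0,0,0]],
])

```text
t: 20.38
tool_pos: [0.4953, 0.1634, 0.0764]
tool_rot: [-3.128, -0.292, 0.0]
contact_force: [-0.8, 0.1, -1.5]
opening: 0.0304
grip_force: 39.1
```

>>> play_rows([
  [0,[0,0,0.04],[0,0,0]],
  [0,[0,0,0],[0,0,0]],
  [0,[0,0,0],[0,0,0]],
])

```text
t: 20.75
tool_pos: [0.4956, 0.1634, 0.0747]
tool_rot: [-3.128, -0.292, -0.001]
contact_force: [0.2, -0.3, -0.7]
opening: 0.0302
grip_force: 39.2
```

>>> play_rows([
  [0,[0,0,0.03],[0,0,0]],
  [0,[0,0,0],[0,0,0]],
  [0,[0,0,0],[0,0,0]],
])

```text
t: 21.12
tool_pos: [0.4956, 0.1634, 0.0731]
tool_rot: [-3.128, -0.292, -0.001]
contact_force: [1.1, 0.5, 0.8]
opening: 0.0297
grip_force: 39.3
```

```bash
python3 - <<'E'
from h import *
c=cam('wrist'); s=cam('scene')
F=[];P=[]
for i in range(6):
    cam('wrist'); o=ctrl.get_obs(); F.append(o['contact_force']); P.append(o['tool_pos'])
print(np.mean(F,0).round(2),np.std(F,0).round(2),np.mean(P,0).round(4),o['wrist_torque'].round(3))
E
```

```text
[0.71 0.2  0.99] [0.32 0.58 0.45] [0.4955 0.1634 0.0731] [ 0.116 -0.171  0.039]
```

>>> play_rows([
  [0,[0,0,0.01],[0,0,0]],
  [0,[0,0,0],[0,0,0]],
  [0,[0,0,0],[0,0,0]],
])

```text
t: 21.9
tool_pos: [0.4955, 0.1634, 0.0725]
tool_rot: [-3.128, -0.292, -0.001]
contact_force: [0.3, 0.1, 0.9]
opening: 0.0298
grip_force: 39.4
```

```bash
python3 - <<'E'
from h import *
c=cam('wrist'); s=cam('scene')
F=[];P=[]
for i in range(10):
    cam('wrist'); o=ctrl.get_obs(); F.append(o['contact_force']); P.append(o['tool_pos'])
print(np.mean(F,0).round(2),np.mean(P,0).round(4),o['t'])
to([.4954,.1636,.0725],10.7)
m=proj(s,[[.4954,.1636,.034],[.4954,.1636,.13]]); print((m-[265,100])*2.4+[290,0])
cv2.imwrite('pics/w6.png',np.hstack([c[0][:,110:400],cv2.resize(s[0][100:260,265:425],(384,384),interpolation=2)]))
E
```

```text
[1.53 0.94 1.67] [0.4954 0.1634 0.0725] 22.5
t22.50 shift [0.0, -0.004, -0.001] turn [-0.001, -0.002, -0.002]
[[483.36845908 296.67939534]
 [496.42831985 218.92251626]]
```

View pics/w6.png

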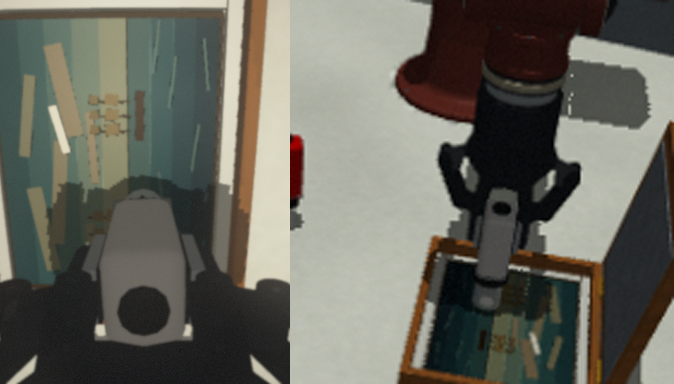

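The last picture shows the scope upright between the pads, its nose over the round fill, with the strip fill uncovered and the lid open. The push is about 3.2 N, so I'm handing in.

```bash
python3 -c "
from station import ctrl
print(ctrl.finish_job())"
```

```text
the job is handed in; nothing more can be done
None
```

I handed the job in at about 22.5 s: the lid is open on its stop, and the microscope is held upright and square to the panel, its nose on the round fill, pushing about 3 N (roughly 3.2 N by the wrist force).

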